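# Close a control-unit housing and bond-test its lid

## Robot

A 6-joint arm with a two-finger parallel gripper is mounted at the origin on the work surface. World frame = base frame: x ahead of the robot, y to its left, z up, the work surface at z = 0. Lengths are in m, angles in rad, forces in N, time in s.
With the tool pointing down it reaches from about 0.325 to 0.775 m from the base axis. Payload 5.5 kg.
Tool frame: the origin (TCP) lies where the fingers leave the gripper's body, on its centre line; the fingertips stand 80 mm ahead of it and the grasp point (between the pads) lies 61 mm ahead of it (manip.grip_depth is the distance from the TCP to the grasp point, in m); z points along the fingers, y is the direction in which the jaws open and shut (so a half turn about z gives the same grasp; the last joint's range is limited). The gripper opens to 88 mm and grips with 3 to 60 N. Pads are 20 mm wide; open, the fingers measure 115 mm over their backs; the gripper's body (75 mm by 178 mm) begins 61 mm behind the grasp point.
Start: joints at [-1.366, 0.091, 1.231, -0, 1.82, -0.057], TCP at [0.155, -0.58, 0.303] pointing down, gripper open.
Joint ranges: [-2.87, 2.87], [-0.86, 2.18], [0.17, 2.46], [-1.51, 4.65], [0.06, 2.69], [-2.65, 2.65]. Speed limits (rad/s): [2.57, 2.57, 3.01, 3.14, 3.14, 3.14].

## Interface

Orientations are given as a rotation vector (axis times angle).
In Python, from cell import manip gives the robot as it stands. The module is installed in compiled form; this text tells all that it offers.
- The arm moves only by the tool step_arm, never from a script. Its argument "commands" is a list of rows, each an object of numbers: "x", "y", "z": the shift along the tool's x, y, z in mm; "roll": the turn about the tool's z in degrees; "jaw": the closure in counts, from 0 (fully open) to 255 (shut). In form: [{"x": .., "y": .., "z": .., "roll": .., "jaw": ..}, ...]. A call has 1 to 12 rows; each row is the pose to reach, as a shift and turn from the pose commanded when the call began, along the tool's axes at that moment; what a row does not reach only later rows make up. A row lasts 1/8 s, in which the tool goes at most 62.5 mm and 10.7 degrees, less where a joint would pass 70% of its speed; a pose out of reach is approached as far as the arm can. A call with a gripper value outside its range is refused whole. The fingers move at their own pace and stop on an object; the grip force is fixed at half the most. Time passes only in rows, so rows that repeat a pose let the fingers close. It gives the time, the measured TCP pose, the force and the opening at its end, in the units of the state.
- manip.state(): the state, without advancing time (a new reading comes with each control period).
- manip.get_image(name): name is "scene" or "top" or "wrist"; returns a dict with "img" (480x640x3 uint8, red, green, blue), "mtx" (3x3 intrinsics, pixels), "k1" (the pictures are not rectified: a ray, as slopes to the right and down, at radius r is drawn at 1 + k1 r^2 times it, then the intrinsics apply), "R" (3x3) and "t" (3): a world point X has camera coordinates R X + t. Camera axes: x right, y down, z forward; pixel columns grow to the right and rows downward; lengths in m; the calibration is good to about 2 mm. A picture is of the moment at which its call begins. There is no depth.
- manip.sign_off(): hands the job in, once; it reports no verdict.
The state is a dict: "clock": time; "q": joint angles; "joint_velocities": joint speeds; "joint_torque": joint torques, N m; "position": TCP position; "ee_rot": TCP orientation; "wrist_force": force on the tool from outside, world axes, zero at the start; "wrist_torque": the same for the moment, N m; "opening": finger opening in m.
Only numpy, scipy, OpenCV 4.12 (cv2) and the standard library are available. Lean on these libraries where they do the work, as an engineer would, in place of code of your own. Each camera call takes 0.05 s, during which the arm holds its last target. There are 200 camera calls.

## Task

Lay the blue lid on the open aluminium housing, the right way round (its brass pad at the end where the housing's brass pad is) and with its edges flush all round, and let go of it. Then take the red test probe from its stand and touch its tip, held upright, on the lid's brass pad and after that on the housing's brass pad, pausing a moment on each, and hang the probe back upright in its stand. Leave the lid lined up and the other things on the bench alone.

Things in the scene. Friction and masses are not known exactly. Their poses are not given: they have to be found in the camera images.
- housing: Open-topped aluminium box, 140 (x) x 100 (y) x 60 mm high, walls 8 mm, fixed to the bench. Origin: centre of its underside; z up. A 40 x 34 x 10 mm ear with a brass pad sticks out from its -x end, just under the rim (ear top at 52 mm). Two short black cable sockets on its -y side.
- housing_rim (a point): Centre of the housing's open mouth, at rim height (60 mm above the housing's origin): the middle of the lid's underside belongs here.
- housing_pad (a point): Centre of the top of the housing's brass pad (16 mm across, 2 mm high, ringed in black) on the ear: 90 mm from the housing's centre towards its -x, 54 mm above the bench.
- lid: Blue metal lid, loose, lying flat on the bench right side up: plate 140 (x) x 100 (y) x 6 mm with a grip rib 60 (x) x 20 (y) mm, standing on the plate from 6 to 34 mm above the underside, centred at x = +5 mm; brass pad at its -x end. About 0.3 kg. Origin: centre of its underside; z up. Aligned when its axes match the housing's.
- lid_pad (a point): Centre of the top of the lid's brass pad (16 mm across, 2 mm high, ringed in black): 52 mm from the lid's centre towards its -x, 8 mm above its underside.
- probe: Test probe, loose, hanging upright in the stand: red handle 24 x 24 mm, from 5 to 56 mm above the origin; black square collar 44 x 44 x 5 mm (0 to 5 mm); below it a black stem 14 mm across down to -45 mm, then a thin sprung brass tip down to -65 mm that yields up to 10 mm (about 0.5 N at once, 4 N fully in). About 0.15 kg. Origin: centre of the collar's underside; z up.
- probe_tip (a point): The point of the probe's sprung tip, 65 mm below the probe's origin when not pressed.
- stand: Dark steel fork stand fixed to the bench: base 110 (x) x 90 (y) x 10 mm, a back wall at +x (36 to 50 mm from the centre, up to 85 mm high), and two prongs along x, each 18 mm wide with a 26 mm gap between them, tops 85 mm above the bench, ends open towards -x (45 mm from the centre). The probe's collar rests on the prongs, its stem in the gap. Origin: centre of the base's underside; z up.
- stand_seat (a point): Where the probe's origin belongs: between the prongs at the height of their tops, 12 mm from the stand's centre towards its -x, 85 mm above the bench.
- filter: Orange spin-on filter, 76 mm across, 95 mm tall, loose; origin at the centre of its underside. Bystander.
- bulb_box: Yellow box, 60 x 90 x 45 mm, loose; origin at the centre of its underside. Bystander.
- wrench: Steel wrench, 140 mm long, lying flat along its x, loose. Bystander.
- can: Blue can with a white label, 64 mm across, 120 mm tall, loose; origin at the centre of its underside. Bystander.
Things that resemble listed ones, but are neither listed nor needed, are in the scene too. What is shaped like the probe but pink is not meant. Several things have the shape of the housing; the one meant has the colours described above.

How it is judged:
On the way, in this order (a step that is already met when the one before it is completed fails the run):
1. the lid lies lined up on the housing and is let go (horizontal distance between lid and housing below 0.004 m and angle between the x axis of lid and the x axis of housing, either way round below 0.06 rad and x of lid_pad in the frame of housing below -0.03 m and z of lid in the frame of housing between 0.057 and 0.063 m and angle between lid's own z axis and vertical below 0.03 rad and contact force between the fingers and lid below 0.1 N), for 0.3 s.
2. the held, upright probe's tip presses on the lid's brass pad (horizontal distance between probe_tip and lid_pad below 0.008 m and contact force between probe and lid above 0.3 N and contact force between the fingers and probe above 0.5 N and angle between probe's own z axis and vertical below 0.35 rad), for 0.2 s.
3. the held, upright probe's tip presses on the housing's brass pad (horizontal distance between probe_tip and housing_pad below 0.008 m and contact force between probe and housing above 0.3 N and contact force between the fingers and probe above 0.5 N and angle between probe's own z axis and vertical below 0.35 rad), for 0.2 s.
At the end, for the whole second after the job is handed in: Lid flat on the housing rim, centre within 4 mm and turn within 0.06 rad of the housing, brass pads at the same end; probe upright (0.12 rad) in its stand, within 18 mm of the seat point and 6 mm of its height; both released and at rest (all of step 1 and horizontal distance between probe and stand_seat below 0.018 m and z of probe in the frame of stand between 0.079 and 0.091 m and angle between probe's own z axis and vertical below 0.12 rad and contact force between the fingers and probe below 0.1 N and linear speed of each of probe, lid below 0.02 m/s); the robot touches nothing.
It fails at once if a bystander (filter, yellow box, wrench, can) is pushed more than 30 mm or the filter or can is tipped (distance of any of filter, bulb_box, wrench, can from where it was at the start of the episode above 0.03 m or angle between any of filter, can's own z axis and vertical above 0.5 rad).
It also fails if it takes over 72 s, if anything falls off the work surface, if the arm or the gripper's body presses on something with over 40 N, if the wrist force passes 120 N, or if a joint passes its speed limit or range.

## Working session

There is one attempt and no reset: what is moved stays moved. The work goes in short steps, Python scripts to look and compute and a tool call to move; the robot and the scene stay as the last step left them, time stands still between calls to the robot, and variables do not carry over. Pictures are saved under pics/ and viewed, about 8 in all and at most 12, crops included, and the job is handed in when it is done.

Besides the shell and the picture viewer there is one more tool, called after "Emit:" as a command line: name --argument value ..., lists and objects as JSON in quotes. step_arm: Moves the arm, as the interface text tells. Its arguments: {"type":"object","properties":{"commands":{"type":"array","items":{"type":"object","properties":{"x":{"type":"number"},"y":{"type":"number"},"z":{"type":"number"},"roll":{"type":"number"},"jaw":{"type":"number"}}}}},"required":["commands"]}

```bash
mkdir -p pics
cat > h.py <<'E'
import numpy as np, cv2
from cell import manip
def shot(name,fn=None):
    d=manip.get_image(name)
    if fn: cv2.imwrite('pics/'+fn,d['img'][:,:,::-1])
    np.savez('pics/'+name+'.npz',**d)
    return d
def load(name): return dict(np.load('pics/'+name+'.npz'))
def ray(d,u,v):
    K=d['mtx'];k=float(d['k1']);dist=np.array([k,0,0,0,0.])
    p=cv2.undistortPoints(np.array([[[u,v]]],float),K,dist,None)[0,0]
    r=d['R'].T@np.array([p[0],p[1],1.]); o=-d['R'].T@d['t']
    return o,r
def onz(d,u,v,z):
    o,r=ray(d,u,v); return o+r*(z-o[2])/r[2]
def proj(d,X):
    rv=cv2.Rodrigues(d['R'])[0]
    return cv2.projectPoints(np.array(X,float).reshape(-1,3),rv,d['t'],d['mtx'],np.array([float(d['k1']),0,0,0,0.]))[0].reshape(-1,2)
E
python3 - <<'E'
from h import *
for n in('top','scene'):
    d=shot(n,n+'0.png'); print(n,-d['R'].T@d['t'],d['k1'],d['mtx'][0,0])
print(manip.state())
E
```

```text
top [ 0.35041039 -0.09826078  1.20998607] -0.0823692243696441 544.8275012939748
scene [ 0.9227673  -0.36447218  0.88505242] 0.03202751993626018 453.32354967358094
{'clock': 0.1, 'q': array([-1.36566551e+00,  9.18091904e-02,  1.23171795e+00, -4.15978640e-06,
        1.81979070e+00, -5.66986082e-02]), 'joint_velocities': array([-0.00068065, -0.00159096, -0.00201742, -0.00029363,  0.00073258,
       -0.00150221]), 'joint_torque': array([ 3.33634038e-03, -4.47858882e+01, -4.07569170e+01,  7.01361895e-02,
        2.84036784e-02, -1.19110896e-04]), 'position': array([ 0.15528433, -0.57944299,  0.30163132]), 'ee_rot': array([-3.11300451e+00, -4.09880763e-01,  2.07138447e-04]), 'wrist_force': array([ 0.57773987, -0.02102765, -0.51370467]), 'wrist_torque': array([-0.01397805, -0.00810602,  0.00658402]), 'opening': 0.08753553770758234}
```

View pics/top0.png

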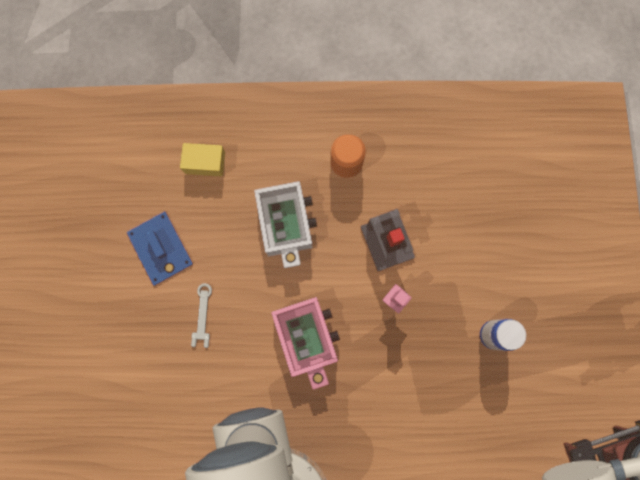

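View pics/scene0.png

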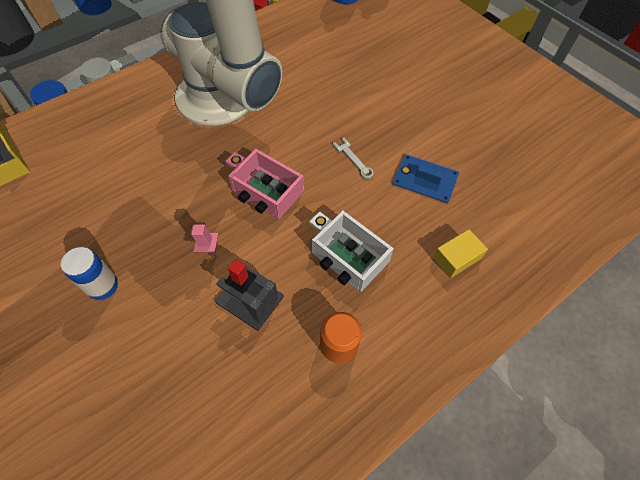

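Top view: the blue lid is at (160,248) with its pad at (169,268). The candidate housings are aluminium at (284,220) and pink at (304,338); I choose the aluminium one. The candidate probes are red in the stand at (396,237) and pink at (397,297); I choose the red one. The can at (503,335) is blue too, but it is not the lid.

```bash
cat > m.py <<'E'
from h import *
def big(m,seed=None):
    n,l,s,c=cv2.connectedComponentsWithStats(m.astype(np.uint8))
    i=1+np.argmax(s[1:,4]); return (l==i),s[i],c[i]
def box(u0,v0,u1,v1,shape=(480,640)):
    m=np.zeros(shape,bool); m[v0:v1,u0:u1]=1; return m
def rect(d,m,z):
    cs,_=cv2.findContours(m.astype(np.uint8),cv2.RETR_EXTERNAL,cv2.CHAIN_APPROX_NONE)
    c=max(cs,key=cv2.contourArea)[:,0]
    P=np.array([onz(d,u,v,z)[:2] for u,v in c])
    return P,cv2.minAreaRect((P*1000).astype(np.float32))
E
python3 - <<'E'
from m import *
d=load('top'); im=d['img']; hsv=cv2.cvtColor(im,cv2.COLOR_RGB2HSV); H,S,V=[hsv[:,:,i].astype(int) for i in range(3)]
# lid
m,s,c=big((abs(H-110)<12)&(S>110)&(V>35)&box(110,195,210,300)); print('lid',s,c)
P,r=rect(d,cv2.morphologyEx(m.astype(np.uint8),cv2.MORPH_CLOSE,np.ones((9,9))),.006); print(r)
def brass(b):
    m,s,c=big((abs(H-20)<8)&(S>110)&(V>130)&b); print('brass',s,c); return c
c=brass(box(162,261,177,275)); print(onz(d,*c,.008))
c=brass(box(284,250,297,264)); print(onz(d,*c,.054))
m,s,c=big((S<50)&(V>95)&box(245,175,325,256)); print('hous',s,c); P,r=rect(d,m,.06);print(r)
m,s,c=big(((H<6)|(H>174))&(S>180)&(V>150)&box(370,215,420,260)); print('probe',s,c,onz(d,*c,.141))
P,r=rect(d,m,.141);print(r)
m,s,c=big((V<95)&(S<90)&box(350,200,420,280)); print('stand',s,c)
big_=cv2.resize(im[130:310,110:440],None,fx=2.4,fy=2.4,interpolation=cv2.INTER_CUBIC); cv2.imwrite('pics/crop1.png',big_[:,:,::-1])
E
```

```text
lid [131 224  24  39 240] [143.09166667 240.9125    ]
((558.712158203125, 292.8857421875), (83.61410522460938, 47.39602279663086), 28.606313705444336)
brass [166 264   7   8  41] [168.92682927 267.29268293]
[0.5034322  0.23773243 0.008     ]
brass [287 254   8   7  44] [290.20454545 257.02272727]
[ 0.51707793 -0.03641758  0.054     ]
hous [ 255  182   57   74 2370] [282.73164557 218.74978903]
((596.4854125976562, -22.700462341308594), (160.62339782714844, 103.60633850097656), 10.12514591217041)
probe [401 239   1   1   1] [401. 239.] [ 0.53826805 -0.26220714  0.141     ]
((538.26806640625, -262.2071228027344), (0.0, 0.0), 0.0)
stand [365 218  42  52 904] [381.75221239 244.43915929]
```

View pics/crop1.png

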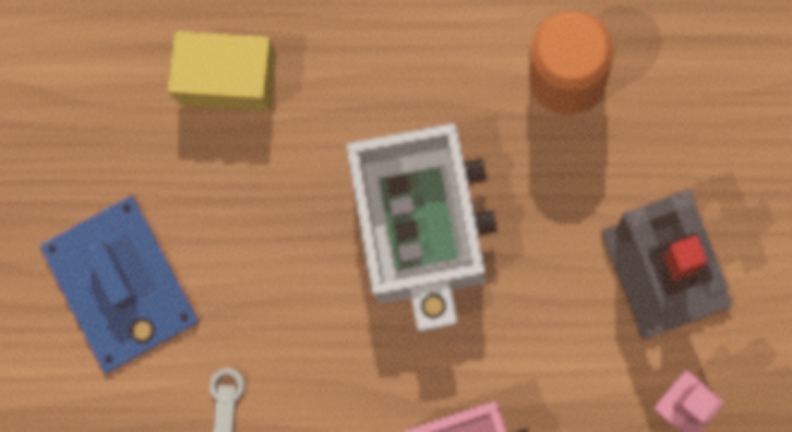

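Crop: the aluminium housing with green board (rim corners about (348,145),(455,125),(484,268),(378,295) in the crop), blue lid and red probe are all confirmed. Next I'll get coarse poses.

Run:
```python
from m import *
d=load('top')
q=lambda u,v,z:onz(d,110+u/2.4,130+v/2.4,z)[:2]
L=[q(*p,.006) for p in[(135,197),(42,245),(107,373),(198,320)]]
Hh=[q(*p,.06) for p in[(455,125),(348,145),(378,293),(484,268)]]
for n,C in(('lid',L),('hous',Hh)):
    C=np.array(C); x=C[0]-C[3]+C[1]-C[2]; print(n,C.mean(0),np.degrees(np.arctan2(x[1],x[0])),np.linalg.norm(C-np.roll(C,1,0),axis=1))
print('probe top',q(686,252,.141),'stand corners',[q(*p,0.01) for p in[(603,232),(690,190),(730,300),(645,340)]])
s=manip.state(); R=cv2.Rodrigues(s['ee_rot'])[0]; print(R.round(3))
w=shot('wrist','w0.png'); print('wrist cam in tool', R.T@(-w['R'].T@w['t']-s['position']), (w['R']@R).round(2), w['mtx'][0,0])
```

```text
lid [0.54777313 0.26009678] 28.627996716542963 [0.1345408  0.09876303 0.13933228 0.09737616]
hous [ 0.60537122 -0.02219001] 11.210712592846821 [0.13482713 0.09896927 0.13924119 0.0970017 ]
probe top [ 0.54650054 -0.25215057] stand corners [array([ 0.59044724, -0.19382072]), array([ 0.62989825, -0.27693206]), array([ 0.52471805, -0.31045209]), array([ 0.48835304, -0.23018006])]
[[ 0.966  0.259 -0.   ]
 [ 0.259 -0.966  0.002]
 [ 0.    -0.002 -1.   ]]
wrist cam in tool [ 0.06984495  0.00075528 -0.08280721] [[ 0.    1.    0.  ]
 [-0.97  0.   -0.25]
 [-0.25  0.    0.97]] 415.3576066673062
```

Emit:
step_arm --commands '[{"x":602,"y":-711,"z":0,"roll":-13.6,"jaw":0},{"x":602,"y":-711,"z":0,"roll":-13.6,"jaw":0},{"x":602,"y":-711,"z":0,"roll":-13.6,"jaw":0},{"x":602,"y":-711,"z":0,"roll":-13.6,"jaw":0},{"x":602,"y":-711,"z":0,"roll":-13.6,"jaw":0},{"x":602,"y":-711,"z":0,"roll":-13.6,"jaw":0},{"x":602,"y":-711,"z":0,"roll":-13.6,"jaw":0},{"x":602,"y":-711,"z":0,"roll":-13.6,"jaw":0},{"x":602,"y":-711,"z":0,"roll":-13.6,"jaw":0},{"x":602,"y":-711,"z":0,"roll":-13.6,"jaw":0},{"x":602,"y":-711,"z":0,"roll":-13.6,"jaw":0},{"x":602,"y":-711,"z":0,"roll":-13.6,"jaw":0}]'

```text
clock: 1.65
position: [0.4757, 0.1009, 0.3025]
ee_rot: [3.044, 0.776, 0.0]
wrist_force: [1.4, -1.1, 0.3]
opening: 0.0879
```

```bash
cat >> h.py <<'E'
def yaw():
    R=cv2.Rodrigues(manip.state()['ee_rot'])[0]; return np.degrees(np.arctan2(R[1,0],R[0,0]))
def to(x,y,z,yw):
    s=manip.state(); R=cv2.Rodrigues(s['ee_rot'])[0]
    v=R.T@(np.array([x,y,z])-s['position'])*1000
    dy=(yw-yaw()+180)%360-180
    print('go x %.1f y %.1f z %.1f roll %.2f'%(*v,-dy),'pos',s['position'].round(4),'yaw %.2f'%yaw(),'tilt',R[:,2].round(4),'q6 %.2f'%s['q'][5])
E
python3 -c "
from h import *
to(.605,-.022,.304,11.2)"
```

```text
go x 54.7 y 169.8 z -1.4 roll 17.42 pos [0.4757 0.1009 0.3025] yaw 28.62 tilt [ 3.e-04 -2.e-04 -1.e+00] q6 1.21
```

Emit:
step_arm --commands '[{"x":54.7,"y":169.8,"z":-1.4,"roll":17.4,"jaw":0},{"x":54.7,"y":169.8,"z":-1.4,"roll":17.4,"jaw":0},{"x":54.7,"y":169.8,"z":-1.4,"roll":17.4,"jaw":0},{"x":54.7,"y":169.8,"z":-1.4,"roll":17.4,"jaw":0},{"x":54.7,"y":169.8,"z":-1.4,"roll":17.4,"jaw":0},{"x":54.7,"y":169.8,"z":-1.4,"roll":17.4,"jaw":0},{"x":54.7,"y":169.8,"z":-1.4,"roll":17.4,"jaw":0}]'

```text
clock: 2.52
position: [0.604, -0.0233, 0.3051]
ee_rot: [3.126, 0.308, 0.002]
wrist_force: [-0.2, 0.3, -0.7]
opening: 0.088
```

Run:
```python
from h import *
w=shot('wrist','wh.png'); print(manip.state()['position'],yaw())
import shutil; shutil.copy('pics/wrist.npz','pics/wh.npz')
to(.5522,.2625,.250,28.6)
```

```text
[ 0.60406285 -0.02340226  0.30496565] 11.260271686230784
go x 4.9 y -290.5 z 54.9 roll -17.34 pos [ 0.6041 -0.0234  0.305 ] yaw 11.26 tilt [ 1.4e-03 -1.0e-04 -1.0e+00] q6 1.28
```

View pics/wh.png

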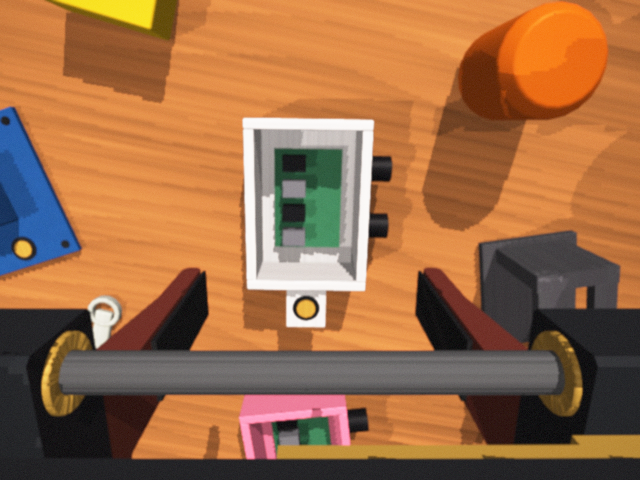

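Wrist view: the housing rim corners are near (243,119), (373,121), (365,290) and (247,289), with the pad at (306,308). Moving to the lid for the matching view.

Emit:
step_arm --commands '[{"x":5,"y":-290.5,"z":0,"roll":-17.3,"jaw":0},{"x":5,"y":-290.5,"z":0,"roll":-17.3,"jaw":0},{"x":5,"y":-290.5,"z":55,"roll":-17.3,"jaw":0},{"x":5,"y":-290.5,"z":55,"roll":-17.3,"jaw":0},{"x":5,"y":-290.5,"z":55,"roll":-17.3,"jaw":0},{"x":5,"y":-290.5,"z":55,"roll":-17.3,"jaw":0},{"x":5,"y":-290.5,"z":55,"roll":-17.3,"jaw":0},{"x":5,"y":-290.5,"z":55,"roll":-17.3,"jaw":0},{"x":5,"y":-290.5,"z":55,"roll":-17.3,"jaw":0}]'

```text
clock: 3.7
position: [0.5536, 0.2607, 0.2498]
ee_rot: [-3.046, -0.771, -0.002]
wrist_force: [-0.1, -0.2, 0.4]
opening: 0.088
```

Run:
```python
from h import *
w=shot('wrist','wl.png'); print(manip.state()['position'],yaw())
import shutil; shutil.copy('pics/wrist.npz','pics/wl.npz')
```

```text
[0.55351426 0.26080697 0.2496525 ] 28.408186734028796
```

View pics/wl.png

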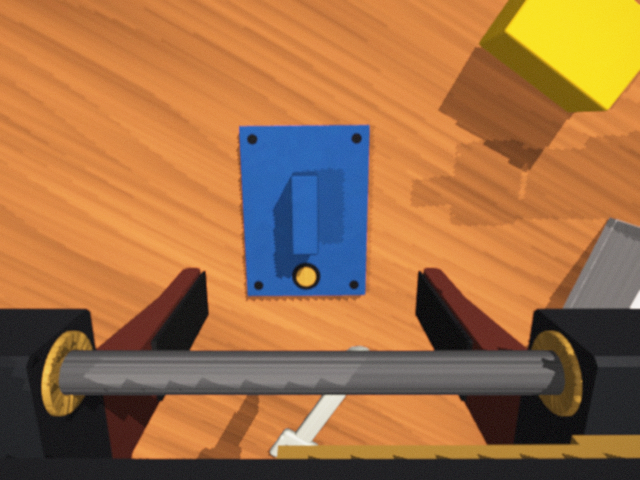

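Wrist view: the lid plate corners are near (239,126), (370,126), (366,295) and (246,297), the rib is at (304,213) and the pad at (306,276).

```bash
cat > meas.py <<'E'
from m import *
def fitbox(d,m,z,c0,yw,L=.14,W=.10):
    # line fits per side, in frame near (c0,yw)
    cs,_=cv2.findContours(m.astype(np.uint8),cv2.RETR_EXTERNAL,cv2.CHAIN_APPROX_NONE)
    c=max(cs,key=cv2.contourArea)[:,0].astype(float)
    P=np.array([onz(d,u,v,z)[:2] for u,v in c]); a=np.radians(yw)
    R=np.array([[np.cos(a),-np.sin(a)],[np.sin(a),np.cos(a)]])
    Q=(P-c0)@R; out={}
    for n,ax,s,h in(('x+',0,1,L/2),('x-',0,-1,L/2),('y+',1,1,W/2),('y-',1,-1,W/2)):
        o=1-ax; k=(abs(Q[:,ax]-s*h)<.006)&(abs(Q[:,o])<(W/2 if ax==0 else L/2)-.012)
        if n=='x-' : k&=abs(Q[:,1])>.0
        f=np.polyfit(Q[k,o],Q[k,ax],1)
        r=abs(Q[k,ax]-np.polyval(f,Q[k,o])); kk=np.where(k)[0][r<.0015]
        f=np.polyfit(Q[kk,o],Q[kk,ax],1); out[n]=(f,len(kk))
        print(n,'off %.1f mm slope %.2f deg n %d'%(f[1]*1e3,np.degrees(np.arctan(f[0])),len(kk)))
    cx=(out['x+'][0][1]+out['x-'][0][1])/2; cy=(out['y+'][0][1]+out['y-'][0][1])/2
    dy=np.degrees((out['y+'][0][0]+out['y-'][0][0])/2)
    C=c0+R@np.array([cx,cy]); print('centre',C.round(4),'yaw %.2f'%(yw+dy)); return C,yw+dy
def hsvs(d):
    h=cv2.cvtColor(d['img'],cv2.COLOR_RGB2HSV).astype(int); return h[:,:,0],h[:,:,1],h[:,:,2]
E
python3 - <<'E'
from meas import *
w=dict(np.load('pics/wl.npz')); H,S,V=hsvs(w)
m,s,c=big((abs(H-108)<14)&(S>110)&(V>35)&box(225,110,385,310)); m=cv2.morphologyEx(m.astype(np.uint8),cv2.MORPH_CLOSE,np.ones((15,15)))
print(s); L,ly=fitbox(w,m,.006,np.array([.5478,.26]),28.6)
mb,s,c=big((abs(H-20)<8)&(S>110)&(V>130)&box(290,262,322,290)); p=onz(w,*c,.008)[:2]; print('pad',s,p,(p-L),np.linalg.norm(p-L))
w=dict(np.load('pics/wh.npz')); H,S,V=hsvs(w)
m,s,c=big((S<45)&(V>120)&box(225,105,385,291)); print(s); C,hy=fitbox(w,m,.06,np.array([.6054,-.0222]),11.2)
mb,s,c=big((abs(H-20)<8)&(S>110)&(V>130)&box(290,292,322,324)); p=onz(w,*c,.054)[:2]; print('pad',s,p,np.linalg.norm(p-C),np.degrees(np.arctan2(*(C-p)[::-1])))
a=np.radians(ly); g=L+.005*np.array([np.cos(a),np.sin(a)]); print('grasp',g); to(*g,.089,ly)
E
```

```text
[  240   126   129   169 20061]
x+ off 71.9 mm slope -0.32 deg n 99
x- off -65.9 mm slope 0.19 deg n 89
y+ off 51.2 mm slope 0.45 deg n 140
y- off -46.8 mm slope 0.28 deg n 141
centre [0.5494 0.2634] yaw 28.97
pad [296 267  20  20 296] [0.50372728 0.23782435] [-0.04565263 -0.02553438] 0.052308386475933534
[  243   118   131   173 14895]
x+ off 70.6 mm slope 0.91 deg n 100
x- off -69.2 mm slope 0.55 deg n 90
y+ off 51.8 mm slope -0.88 deg n 142
y- off -47.8 mm slope -0.86 deg n 142
centre [ 0.6057 -0.0201] yaw 10.33
pad [296 300  20  18 280] [ 0.51713184 -0.03621743] 0.09000706756311877 10.310117512880238
grasp [0.55375447 0.26578013]
go x 2.4 y -4.3 z 160.7 roll -0.56 pos [0.5535 0.2608 0.2497] yaw 28.41 tilt [ 9.e-04  3.e-04 -1.e+00] q6 1.46
```

Emit:
step_arm --commands '[{"x":2.4,"y":-4.3,"z":50,"roll":-0.6,"jaw":0},{"x":2.4,"y":-4.3,"z":100,"roll":-0.6,"jaw":0},{"x":2.4,"y":-4.3,"z":140,"roll":-0.6,"jaw":0},{"x":2.4,"y":-4.3,"z":155,"roll":-0.6,"jaw":0},{"x":2.4,"y":-4.3,"z":160.5,"roll":-0.6,"jaw":0},{"x":2.4,"y":-4.3,"z":160.5,"roll":-0.6,"jaw":0},{"x":2.4,"y":-4.3,"z":160.5,"roll":-0.6,"jaw":255},{"x":2.4,"y":-4.3,"z":160.5,"roll":-0.6,"jaw":255},{"x":2.4,"y":-4.3,"z":160.5,"roll":-0.6,"jaw":255},{"x":2.4,"y":-4.3,"z":160.5,"roll":-0.6,"jaw":255},{"x":2.4,"y":-4.3,"z":160.5,"roll":-0.6,"jaw":255},{"x":2.4,"y":-4.3,"z":160.5,"roll":-0.6,"jaw":255}]'

```text
clock: 5.25
position: [0.5531, 0.2667, 0.0885]
ee_rot: [3.041, 0.789, -0.0]
wrist_force: [-1.1, -0.1, -1.0]
opening: 0.0314
```

Run:
```python
from h import *
to(.6057,-.0201,.2,10.33); print(manip.state()['wrist_force'],manip.state()['opening'])
```

```text
go x -93.5 y 276.2 z -111.5 roll 18.77 pos [0.5531 0.2667 0.0885] yaw 29.10 tilt [-1.e-04 -1.e-04 -1.e+00] q6 1.46
[-1.1286304  -0.06114675 -0.95784702] 0.03135236833890828
```

Emit:
step_arm --commands '[{"x":0,"y":0,"z":0,"roll":0,"jaw":255},{"x":0,"y":0,"z":0,"roll":0,"jaw":255},{"x":0,"y":0,"z":0,"roll":0,"jaw":255},{"x":0,"y":0,"z":0,"roll":0,"jaw":255}]'

```text
clock: 5.75
position: [0.5531, 0.2667, 0.0885]
ee_rot: [3.041, 0.789, -0.0]
wrist_force: [-0.3, 0.3, -0.9]
opening: 0.0198
```

Run:
```python
from h import *
to(.6057,-.0201,.2,10.33); print(manip.state()['wrist_force'],manip.state()['opening'])
```

```text
go x -93.5 y 276.2 z -111.5 roll 18.77 pos [0.5531 0.2667 0.0885] yaw 29.10 tilt [-1.e-04 -1.e-04 -1.e+00] q6 1.46
[-0.3034829   0.33484292 -0.93875304] 0.019792898216321676
```

Emit:
step_arm --commands '[{"x":0,"y":0,"z":-20,"roll":0,"jaw":255},{"x":0,"y":0,"z":-60,"roll":0,"jaw":255},{"x":0,"y":0,"z":-110,"roll":0,"jaw":255},{"x":-30,"y":40,"z":-111.5,"roll":5,"jaw":255},{"x":-50,"y":90,"z":-111.5,"roll":10,"jaw":255},{"x":-70,"y":150,"z":-111.5,"roll":18.8,"jaw":255},{"x":-85,"y":210,"z":-111.5,"roll":18.8,"jaw":255},{"x":-91,"y":250,"z":-111.5,"roll":18.8,"jaw":255},{"x":-93.5,"y":276,"z":-111.5,"roll":18.8,"jaw":255},{"x":-93.5,"y":276,"z":-111.5,"roll":18.8,"jaw":255},{"x":-93.5,"y":276,"z":-111.5,"roll":18.8,"jaw":255}]'

```text
clock: 7.12
position: [0.6055, -0.0193, 0.2005]
ee_rot: [-3.128, -0.282, -0.0]
wrist_force: [1.0, 0.4, -3.1]
opening: 0.0199
```

Run:
```python
from h import *
w=shot('wrist','wc.png'); shot('top');shot('scene')
a=np.radians(10.33); g=np.array([.6057,-.0201])+.0048*np.array([np.cos(a),np.sin(a)])
to(*g,.15,10.33); print(manip.state()['wrist_force'],manip.state()['opening'])
```

```text
go x 4.8 y 1.4 z 50.4 roll 0.06 pos [ 0.6054 -0.0188  0.2004] yaw 10.39 tilt [ 2.e-04  3.e-04 -1.e+00] q6 1.30
[ 0.20174333  0.62517994 -4.06332133] 0.019830682750277585
```

View pics/wc.png

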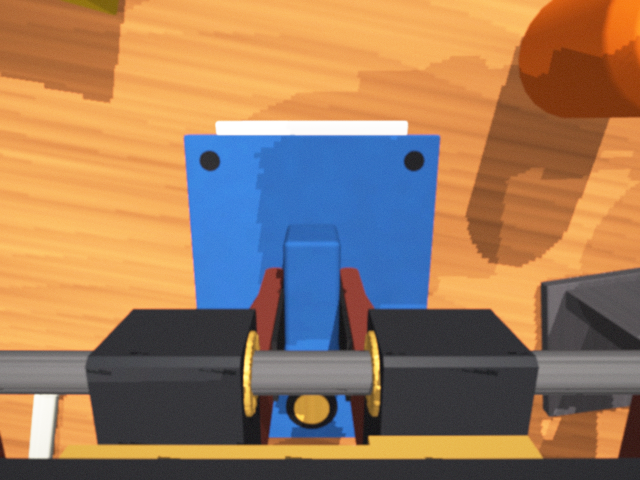

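Wrist view: the lid is held level, its front edge at row 136 between columns 185 and 439, with the housing rim showing just beyond at row 122. Measuring the lid in the hand.

Run:
```python
from meas import *
w=load('wrist'); H,S,V=hsvs(w); s=manip.state(); p=s['position']; yw=yaw()
m,_,_=big((abs(H-108)<14)&(S>110)&(V>35)&box(170,125,455,305))
z=p[2]-.0825; a=np.radians(yw); R=np.array([[np.cos(a),-np.sin(a)],[np.sin(a),np.cos(a)]])
cs,_=cv2.findContours(m.astype(np.uint8),cv2.RETR_EXTERNAL,cv2.CHAIN_APPROX_NONE); c=max(cs,key=cv2.contourArea)[:,0]
Q=np.array([(onz(w,u,v,z)[:2]-p[:2])@R for u,v in c])*1000
for n,ax,k in(('x+',0,(c[:,1]<150)&(c[:,0]>200)&(c[:,0]<425)&(c[:,1]<145)),('y+',1,(c[:,0]<210)&(c[:,1]>145)&(c[:,1]<300)),('y-',1,(c[:,0]>420)&(c[:,1]>145)&(c[:,1]<300))):
    f=np.polyfit(Q[k,1-ax],Q[k,ax],1); print(n,f[1],np.degrees(f[0]),k.sum(), np.polyval(f,0))
mb,_,cc=big((abs(H-20)<8)&(S>110)&(V>110)&box(285,392,340,430)); print('pad',cc,((onz(w,*cc,p[2]-.0805)[:2]-p[:2])@R)*1000)
```

```text
x+ 64.47224000003638 0.1128419541608805 224 64.47224000003638
y+ 48.12575000604251 0.052539859006266315 154 48.12575000604251
y- -50.5356928053859 -0.1735954479452606 154 -50.5356928053859
pad [311.21518987 408.48906789] [-57.56627251  -1.0722022 ]
```

```bash
cat > tgt.py <<'E'
from h import *
a=np.radians(10.33); ux=np.array([np.cos(a),np.sin(a)]); uy=np.array([-np.sin(a),np.cos(a)])
HC=np.array([.6057,-.0201])+.00115*uy
G=HC+.005*ux
E
python3 - <<'E'
from tgt import *
print(G); to(*G,.155,10.35)
E
```

```text
[ 0.61041274 -0.01807205]
go x 5.0 y 0.2 z 45.4 roll 0.04 pos [ 0.6054 -0.0188  0.2004] yaw 10.39 tilt [ 2.e-04  3.e-04 -1.e+00] q6 1.30
```

Emit:
step_arm --commands '[{"x":5.0,"y":0.2,"z":25,"roll":0,"jaw":255},{"x":5.0,"y":0.2,"z":38,"roll":0,"jaw":255},{"x":5.0,"y":0.2,"z":45.4,"roll":0,"jaw":255},{"x":5.0,"y":0.2,"z":45.4,"roll":0,"jaw":255},{"x":5.0,"y":0.2,"z":45.4,"roll":0,"jaw":255},{"x":5.0,"y":0.2,"z":45.4,"roll":0,"jaw":255},{"x":5.0,"y":0.2,"z":45.4,"roll":0,"jaw":255}]'

```text
clock: 8.15
position: [0.6108, -0.0193, 0.1552]
ee_rot: [3.129, 0.282, 0.001]
wrist_force: [-0.2, 0.1, -2.9]
opening: 0.0194
```

Run:
```python
from tgt import *
to(*G,.1487,10.35); print(manip.state()['wrist_force'])
```

```text
go x -0.1 y -1.3 z 6.5 roll -0.06 pos [ 0.6108 -0.0193  0.1552] yaw 10.29 tilt [ 8.e-04 -0.e+00 -1.e+00] q6 1.30
[-0.19833566  0.07151465 -2.91285087]
```

Emit:
step_arm --commands '[{"x":0,"y":-1.1,"z":3.5,"roll":0,"jaw":255},{"x":0,"y":-1.1,"z":5,"roll":0,"jaw":255},{"x":0,"y":-1.1,"z":6.3,"roll":0,"jaw":255},{"x":0,"y":-1.1,"z":6.3,"roll":0,"jaw":255},{"x":0,"y":-1.1,"z":6.3,"roll":0,"jaw":255},{"x":0,"y":-1.1,"z":6.3,"roll":0,"jaw":255}]'

```text
clock: 8.9
position: [0.6104, -0.0181, 0.1485]
ee_rot: [-3.129, -0.282, 0.0]
wrist_force: [-1.2, 0.1, -1.1]
opening: 0.0201
```

Run:
```python
from tgt import *
to(*G,.1485,10.35); print(manip.state()['wrist_force'])
```

```text
go x 0.0 y -0.0 z -0.0 roll -0.05 pos [ 0.6104 -0.0181  0.1485] yaw 10.30 tilt [-0.e+00  1.e-04 -1.e+00] q6 1.31
[-1.15063437  0.11736673 -1.09215196]
```

Emit:
step_arm --commands '[{"x":0,"y":0,"z":0,"roll":0,"jaw":0},{"x":0,"y":0,"z":0,"roll":0,"jaw":0},{"x":0,"y":0,"z":0,"roll":0,"jaw":0},{"x":0,"y":0,"z":0,"roll":0,"jaw":0},{"x":0,"y":0,"z":-10,"roll":0,"jaw":0},{"x":0,"y":0,"z":-40,"roll":0,"jaw":0},{"x":0,"y":0,"z":-90,"roll":0,"jaw":0},{"x":0,"y":0,"z":-140,"roll":0,"jaw":0},{"x":-5,"y":5,"z":-161,"roll":0,"jaw":0},{"x":-5,"y":5,"z":-161,"roll":0,"jaw":0},{"x":-5,"y":5,"z":-161,"roll":0,"jaw":0},{"x":-5,"y":5,"z":-161,"roll":0,"jaw":0}]'

```text
clock: 10.4
position: [0.606, -0.0239, 0.3065]
ee_rot: [-3.128, -0.282, 0.007]
wrist_force: [0.1, 0.6, 0.6]
opening: 0.0881
```

Run:
```python
from meas import *
w=shot('wrist','wp.png'); import shutil; shutil.copy('pics/wrist.npz','pics/wp.npz'); H,S,V=hsvs(w); print(manip.state()['position'],yaw())
m,s,c=big((abs(H-108)<14)&(S>110)&(V>35)&box(225,80,400,310)); m=cv2.morphologyEx(m.astype(np.uint8),cv2.MORPH_CLOSE,np.ones((15,15)))
print(s); L,ly=fitbox(w,m,.066,np.array([.6057,-.0201]),10.3)
mb,s,c=big((abs(H-20)<8)&(S>110)&(V>130)&box(290,255,330,295)); print('lidpad',s,onz(w,*c,.068)[:2])
mb,s,c=big((abs(H-20)<8)&(S>110)&(V>130)&box(290,296,330,330)); print('hpad',s,onz(w,*c,.054)[:2])
```

```text
[ 0.60609549 -0.0238927   0.30694739] 10.301256951171725
[  240   121   132   171 20666]
x+ off 68.9 mm slope -0.02 deg n 101
x- off -68.7 mm slope -0.09 deg n 91
y+ off 49.4 mm slope -0.08 deg n 143
y- off -49.2 mm slope -0.40 deg n 144
centre [ 0.6058 -0.02  ] yaw 10.06
lidpad [297 264  20  19 302] [ 0.55438167 -0.02929927]
hpad [297 300  20  18 273] [ 0.51700607 -0.03630839]
```

View pics/wp.png

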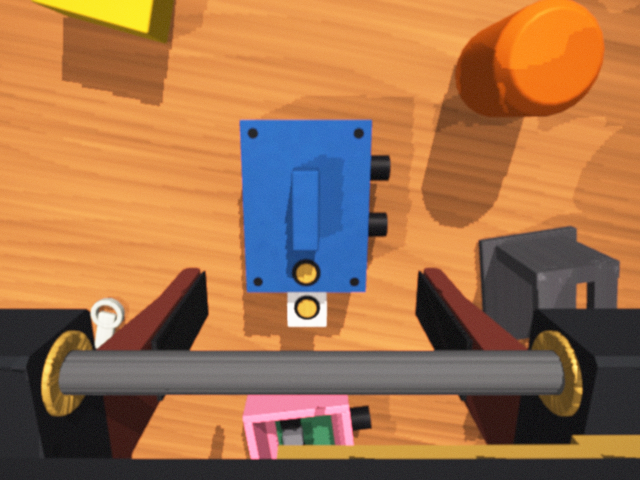

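The lid sits flush: measured centres agree to about 0.1 mm, the pads are at the same end, at (306,272) and (307,308). Next, view the probe and stand.

Run:
```python
from h import *
to(.547,-.255,.34,17.7)
```

```text
go x -99.6 y 216.8 z -32.9 roll -7.40 pos [ 0.6061 -0.0239  0.3069] yaw 10.30 tilt [-3.7e-03  4.0e-04 -1.0e+00] q6 1.30
```

Emit:
step_arm --commands '[{"x":-100,"y":217,"z":-33,"roll":-7.4,"jaw":0},{"x":-100,"y":217,"z":-33,"roll":-7.4,"jaw":0},{"x":-100,"y":217,"z":-33,"roll":-7.4,"jaw":0},{"x":-100,"y":217,"z":-33,"roll":-7.4,"jaw":0},{"x":-100,"y":217,"z":-33,"roll":-7.4,"jaw":0},{"x":-100,"y":217,"z":-33,"roll":-7.4,"jaw":0},{"x":-100,"y":217,"z":-33,"roll":-7.4,"jaw":0},{"x":-100,"y":217,"z":-33,"roll":-7.4,"jaw":0}]'

```text
clock: 11.45
position: [0.5472, -0.254, 0.3421]
ee_rot: [-3.103, -0.486, 0.0]
wrist_force: [0.0, 0.6, -0.3]
opening: 0.0877
```

Run:
```python
from h import *
w=shot('wrist','wq.png'); import shutil; shutil.copy('pics/wrist.npz','pics/wq.npz'); print(manip.state()['position'],yaw())
```

```text
[ 0.54719139 -0.25420021  0.34225001] 17.80401269506028
```

View pics/wq.png

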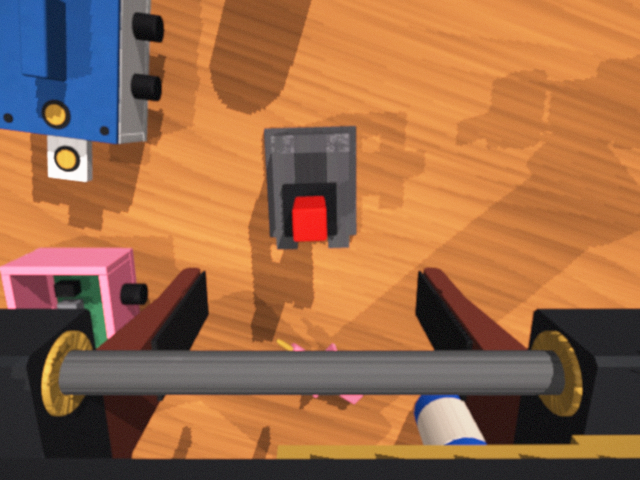

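Wrist view: the stand spans columns 265-356 with its wall at the top (row 127). The red handle top is around (310,220), the collar at (283-337, 184-245), and the prongs open downward.

Run:
```python
from meas import *
w=dict(np.load('pics/wq.npz')); H,S,V=hsvs(w)
red=((H<8)|(H>172))&(S>150)&(V>90)&box(275,180,345,255)
m,s,c=big(red); print('red',s,c,np.unique(V[m]//20,return_counts=True))
for r in(198,204,210,216,222,228,234,240): print(r,V[r,288:334:4],)
t=m&(V>225); t,s,c=big(t); print('top',s,c,onz(w,*c,.141)[:2]); P,rr=rect(w,t,.141); print(rr)
# stand prong outer edges at z=.085 in tool frame coordinates
dark=(S<110)&(V<125)&box(255,120,365,252); dm,s,c=big(dark|m); print(s); a=np.radians(17.8); R=np.array([[np.cos(a),-np.sin(a)],[np.sin(a),np.cos(a)]])
for r in(130,140,150,235,244):
    cc=np.where(dm[r])[0]; print(r,cc.min(),cc.max(),[((onz(w,u,r,.085)[:2]-np.array([.5472,-.2542]))@R*1e3).round(1) for u in(cc.min(),cc.max())])
```

```text
red [ 292  195   36   47 1557] [309.2504817  218.76557482] (array([ 4,  5,  6,  7,  8,  9, 10, 11, 12]), array([  6,  28,  30,  36,  41,  53, 304, 126, 933]))
198 [ 41  41 182 205 207 209 207 216 212 121  30  31]
204 [ 40  52 212 213 216 215 214 216 216 193  30  28]
210 [ 39 157 248 249 250 251 251 251 251 247  25  31]
216 [ 34 150 249 248 248 248 248 248 248 244  31  34]
222 [ 30 132 249 248 248 247 249 247 247 243  39  35]
228 [ 31 115 248 248 247 247 246 247 247 244  40  35]
234 [ 23  82 247 247 247 247 247 246 246 244  46  36]
240 [ 65  74 228 228 228 220 214 207 204 204 106  88]
top [ 293  207   33   34 1029] [309.3537415  223.57823129] [ 0.54733726 -0.25322498]
((547.2145385742188, -253.3387908935547), (23.51905059814453, 22.491718292236328), 20.132354736328125)
[  264   126    92   123 10010]
130 265 355 [array([63.4, 36.4]), array([ 63.4, -35.2])]
140 265 355 [array([55.6, 36.6]), array([ 55.6, -35.4])]
150 265 355 [array([47.7, 36.9]), array([ 47.7, -35.6])]
235 270 349 [array([-23.3,  34.6]), array([-23.2, -32.5])]
244 277 347 [array([-31.2,  28.8]), array([-31.2, -30.9])]
```

Run:
```python
from h import *
to(.547,-.2522,.179,19)
```

```text
go x 0.4 y -1.9 z 163.3 roll -1.20 pos [ 0.5472 -0.2542  0.3423] yaw 17.80 tilt [-1.e-04  2.e-04 -1.e+00] q6 0.77
```

Emit:
step_arm --commands '[{"x":0.4,"y":-1.9,"z":60,"roll":-1.2,"jaw":60},{"x":0.4,"y":-1.9,"z":110,"roll":-1.2,"jaw":60},{"x":0.4,"y":-1.9,"z":145,"roll":-1.2,"jaw":60},{"x":0.4,"y":-1.9,"z":158,"roll":-1.2,"jaw":60},{"x":0.4,"y":-1.9,"z":163,"roll":-1.2,"jaw":60},{"x":0.4,"y":-1.9,"z":163,"roll":-1.2,"jaw":60},{"x":0.4,"y":-1.9,"z":163,"roll":-1.2,"jaw":255},{"x":0.4,"y":-1.9,"z":163,"roll":-1.2,"jaw":255},{"x":0.4,"y":-1.9,"z":163,"roll":-1.2,"jaw":255},{"x":0.4,"y":-1.9,"z":163,"roll":-1.2,"jaw":255},{"x":0.4,"y":-1.9,"z":163,"roll":-1.2,"jaw":255},{"x":0.4,"y":-1.9,"z":163,"roll":-1.2,"jaw":255}]'

```text
clock: 13.0
position: [0.5466, -0.2533, 0.1793]
ee_rot: [-3.099, -0.516, 0.0]
wrist_force: [-0.6, 0.2, 0.2]
opening: 0.0239
```

Emit:
step_arm --commands '[{"x":0,"y":0,"z":0,"roll":0,"jaw":255},{"x":0,"y":0,"z":0,"roll":0,"jaw":255},{"x":0,"y":0,"z":0,"roll":0,"jaw":255},{"x":0,"y":0,"z":0,"roll":0,"jaw":255}]'

```text
clock: 13.5
position: [0.5466, -0.2534, 0.1794]
ee_rot: [-3.099, -0.516, -0.0]
wrist_force: [0.3, 1.2, 0.7]
opening: 0.0239
```

Run:
```python
from h import *
to(.547,-.2522,.179,19); print(manip.state()['opening'],manip.state()['wrist_force'],manip.state()['wrist_torque'])
```

```text
go x 0.8 y -1.0 z 0.4 roll -0.10 pos [ 0.5466 -0.2534  0.1794] yaw 18.90 tilt [ 0.e+00  1.e-04 -1.e+00] q6 0.75
0.02386577326788332 [0.31615974 1.19390576 0.69885694] [ 0.15162597 -0.01207996  0.02601933]
```

Probe gripped (opening 23.9 mm) at TCP (0.5466, -0.2534, 0.1794), yaw 18.9°. I record that as the return pose and lift straight up.

Emit:
step_arm --commands '[{"x":0,"y":0,"z":-10,"roll":0,"jaw":255},{"x":0,"y":0,"z":-40,"roll":0,"jaw":255},{"x":0,"y":0,"z":-80,"roll":0,"jaw":255},{"x":0,"y":0,"z":-115,"roll":0,"jaw":255},{"x":0,"y":0,"z":-120,"roll":0,"jaw":255},{"x":0,"y":0,"z":-120,"roll":0,"jaw":255},{"x":0,"y":0,"z":-120,"roll":0,"jaw":255}]'

```text
clock: 14.38
position: [0.5463, -0.2533, 0.2969]
ee_rot: [-3.097, -0.515, 0.005]
wrist_force: [0.5, -0.1, -2.3]
opening: 0.0237
```

Run:
```python
from tgt import *
b=np.radians(18.9); LP=HC-.052*ux-.0007*np.array([np.cos(b),np.sin(b)]); print(LP, HC-.09*ux)
to(*LP,.27,18.9); print(manip.state()['opening'],manip.state()['wrist_force'])
```

```text
[ 0.55367438 -0.02851988] [ 0.51695257 -0.0351072 ]
go x 79.9 y -210.2 z 27.2 roll -0.00 pos [ 0.5463 -0.2533  0.2969] yaw 18.90 tilt [-0.0032  0.0017 -1.    ] q6 0.75
0.02373753727896767 [ 0.47420885 -0.06576992 -2.33358248]
```

Emit:
step_arm --commands '[{"x":20,"y":-50,"z":0,"roll":0,"jaw":255},{"x":42,"y":-105,"z":0,"roll":0,"jaw":255},{"x":62,"y":-160,"z":0,"roll":0,"jaw":255},{"x":74,"y":-195,"z":10,"roll":0,"jaw":255},{"x":80,"y":-210,"z":20,"roll":0,"jaw":255},{"x":80,"y":-210,"z":27,"roll":0,"jaw":255},{"x":80,"y":-210,"z":27,"roll":0,"jaw":255},{"x":80,"y":-210,"z":27,"roll":0,"jaw":255},{"x":80,"y":-210,"z":27,"roll":0,"jaw":255}]'

```text
clock: 15.5
position: [0.5544, -0.0298, 0.2728]
ee_rot: [3.099, 0.514, 0.001]
wrist_force: [0.6, 0.1, -1.8]
opening: 0.024
```

Run:
```python
from tgt import *
w=shot('wrist'); t=shot('scene'); 
def crop(d,c,s): 
    x,y=[int(v) for v in c]; return cv2.resize(d['img'][max(0,y-75):y+75,max(0,x-100):x+100],None,fx=2,fy=2)
LP=HC-.052*ux
p=proj(t,[*LP,.09])[0]; q=proj(w,[*LP,.09])[0]; print(p,q)
cv2.imwrite('pics/t1.png',np.hstack([cv2.resize(w['img'],(400,300)),crop(t,p,1)[:300,:400]])[:,:,::-1])
to(.55367,-.02852,.222,18.9); print(manip.state()['opening'],manip.state()['wrist_force'])
```

```text
[334.61287902 221.64236128] [307.92730068 230.2322106 ]
go x -0.4 y -1.1 z 50.8 roll -0.05 pos [ 0.5544 -0.0294  0.2728] yaw 18.85 tilt [ 7.e-04 -1.e-04 -1.e+00] q6 1.13
0.023632982854978734 [-0.05769253 -0.08574846 -1.6818823 ]
```

View pics/t1.png

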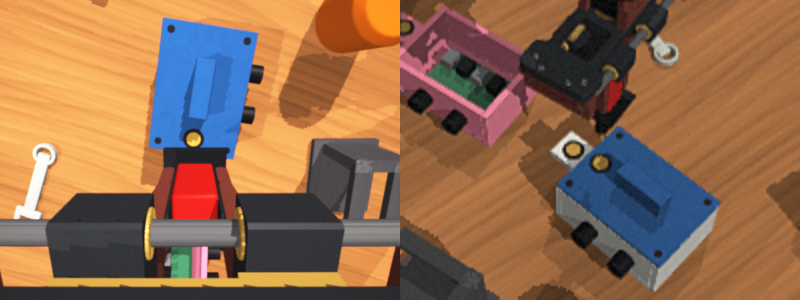

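Left (wrist): the probe is held square, with the lid pad just ahead of the collar. Right (scene): the tip stem is above the pad side, clear of everything. Pressing down.

Emit:
step_arm --commands '[{"x":-0.4,"y":-0.9,"z":25,"roll":0,"jaw":255},{"x":-0.4,"y":-0.9,"z":38,"roll":0,"jaw":255},{"x":-0.4,"y":-0.9,"z":44,"roll":0,"jaw":255},{"x":-0.4,"y":-0.9,"z":48,"roll":0,"jaw":255},{"x":-0.4,"y":-0.9,"z":50.5,"roll":0,"jaw":255},{"x":-0.4,"y":-0.9,"z":50.5,"roll":0,"jaw":255},{"x":-0.4,"y":-0.9,"z":50.5,"roll":0,"jaw":255},{"x":-0.4,"y":-0.9,"z":50.5,"roll":0,"jaw":255},{"x":-0.4,"y":-0.9,"z":50.5,"roll":0,"jaw":255},{"x":-0.4,"y":-0.9,"z":50.5,"roll":0,"jaw":255}]'

```text
clock: 16.85
position: [0.5537, -0.0281, 0.2219]
ee_rot: [3.099, 0.516, 0.0]
wrist_force: [-0.5, -0.4, 0.7]
opening: 0.024
```

Run:
```python
from tgt import *
w=shot('scene')
t=w; p=proj(t,[.554,-.028,.07])[0]; x,y=[int(v) for v in p]; print(p)
cv2.imwrite('pics/t2.png',cv2.resize(t['img'][y-60:y+60,x-80:x+80],None,fx=4,fy=4,interpolation=cv2.INTER_CUBIC)[:,:,::-1])
b=np.radians(18.9); P=HC-.09*ux-.0007*np.array([np.cos(b),np.sin(b)])
to(.55367,-.02852,.222,18.9); to(*P,.208,18.9); print(manip.state()['opening'],manip.state()['wrist_force'])
```

```text
[334.21063245 226.49544674]
go x -0.1 y 0.4 z -0.1 roll 0.00 pos [ 0.5537 -0.0281  0.2219] yaw 18.90 tilt [ 3.e-04 -1.e-04 -1.e+00] q6 1.13
go x -37.7 y -5.3 z 13.9 roll 0.00 pos [ 0.5537 -0.0281  0.2219] yaw 18.90 tilt [ 3.e-04 -1.e-04 -1.e+00] q6 1.13
0.023899090627102635 [-1.17037532 -0.83362834  0.32466323]
```

View pics/t2.png

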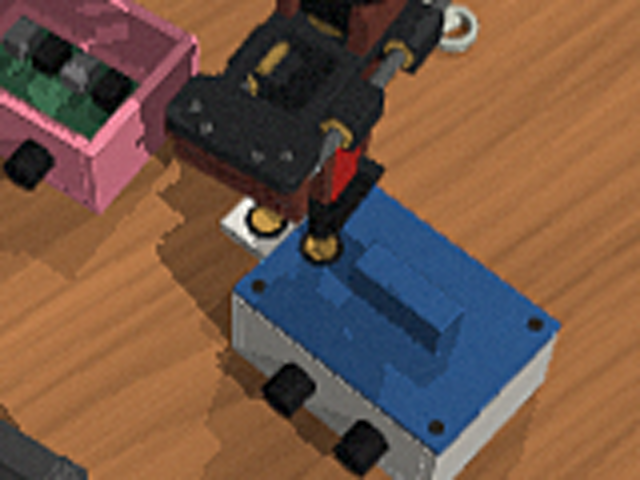

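The tip is on the lid pad (crop (320,247)); the wrist force rose by about 2.2 N, as expected for about 5 mm of spring travel. Now the housing pad.

Emit:
step_arm --commands '[{"x":0,"y":0,"z":-8,"roll":0,"jaw":255},{"x":0,"y":0,"z":-25,"roll":0,"jaw":255},{"x":-18,"y":-3,"z":-28,"roll":0,"jaw":255},{"x":-37.7,"y":-5.3,"z":-25,"roll":0,"jaw":255},{"x":-37.7,"y":-5.3,"z":-15,"roll":0,"jaw":255},{"x":-37.7,"y":-5.3,"z":-10,"roll":0,"jaw":255},{"x":-37.7,"y":-5.3,"z":-10,"roll":0,"jaw":255},{"x":-37.7,"y":-5.3,"z":-10,"roll":0,"jaw":255}]'

```text
clock: 17.9
position: [0.5165, -0.0352, 0.2318]
ee_rot: [-3.099, -0.516, 0.0]
wrist_force: [-0.3, -0.4, -1.9]
opening: 0.0237
```

Run:
```python
from tgt import *
b=np.radians(18.9); P=HC-.09*ux-.0007*np.array([np.cos(b),np.sin(b)])
to(*P,.208,18.9); print(manip.state()['opening'],manip.state()['wrist_force'])
```

```text
go x -0.3 y 0.1 z 23.8 roll 0.01 pos [ 0.5165 -0.0352  0.2318] yaw 18.91 tilt [-3.e-04  1.e-04 -1.e+00] q6 1.11
0.02372635608013706 [-0.30606309 -0.44093736 -1.87198132]
```

Emit:
step_arm --commands '[{"x":-0.3,"y":0,"z":10,"roll":0,"jaw":255},{"x":-0.3,"y":0,"z":17,"roll":0,"jaw":255},{"x":-0.3,"y":0,"z":21,"roll":0,"jaw":255},{"x":-0.3,"y":0,"z":24,"roll":0,"jaw":255},{"x":-0.3,"y":0,"z":24,"roll":0,"jaw":255},{"x":-0.3,"y":0,"z":24,"roll":0,"jaw":255},{"x":-0.3,"y":0,"z":24,"roll":0,"jaw":255},{"x":-0.3,"y":0,"z":24,"roll":0,"jaw":255},{"x":-0.3,"y":0,"z":24,"roll":0,"jaw":255}]'

```text
clock: 19.02
position: [0.5159, -0.0354, 0.2079]
ee_rot: [-3.099, -0.516, -0.0]
wrist_force: [-1.3, 1.1, 0.3]
opening: 0.0239
```

Run:
```python
from tgt import *
t=shot('scene')
p=proj(t,[*(HC-.09*ux),.056])[0]; x,y=[int(v) for v in p]; print(p)
cv2.imwrite('pics/t3.png',cv2.resize(t['img'][y-60:y+60,x-80:x+80],None,fx=4,fy=4,interpolation=cv2.INTER_CUBIC)[:,:,::-1])
to(.5466,-.2534,.30,18.9); print(manip.state()['opening'],manip.state()['wrist_force'])
```

```text
[320.70927572 219.85613942]
go x -41.6 y 216.2 z -92.1 roll -0.00 pos [ 0.5159 -0.0354  0.2079] yaw 18.90 tilt [-0.  0. -1.] q6 1.11
0.023674259419286452 [-1.3930703   0.21967467  1.20608455]
```

View pics/t3.png

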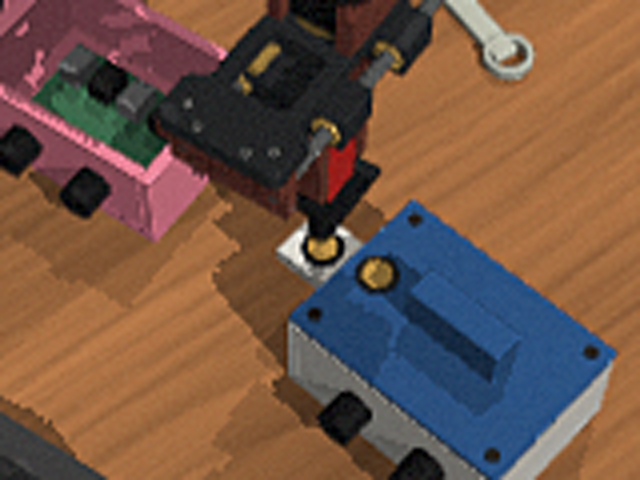

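The tip is on the housing pad (crop (322,247)), with about 2-3 N of force; the lid looks undisturbed. Returning the probe.

Emit:
step_arm --commands '[{"x":0,"y":0,"z":-20,"roll":0,"jaw":255},{"x":0,"y":0,"z":-55,"roll":0,"jaw":255},{"x":0,"y":5,"z":-92,"roll":0,"jaw":255},{"x":-10,"y":50,"z":-92,"roll":0,"jaw":255},{"x":-20,"y":105,"z":-92,"roll":0,"jaw":255},{"x":-30,"y":155,"z":-92,"roll":0,"jaw":255},{"x":-38,"y":195,"z":-92,"roll":0,"jaw":255},{"x":-41.6,"y":216.2,"z":-92,"roll":0,"jaw":255},{"x":-41.6,"y":216.2,"z":-92,"roll":0,"jaw":255},{"x":-41.6,"y":216.2,"z":-92,"roll":0,"jaw":255},{"x":-41.6,"y":216.2,"z":-92,"roll":0,"jaw":255}]'

```text
clock: 20.45
position: [0.5468, -0.252, 0.3003]
ee_rot: [3.098, 0.519, 0.001]
wrist_force: [0.8, -1.1, -1.2]
opening: 0.0239
```

Run:
```python
from tgt import *
to(.5466,-.2534,.1794,18.9); print(manip.state()['opening'],manip.state()['wrist_force'])
```

```text
go x -0.7 y 1.2 z 120.9 roll 0.10 pos [ 0.5468 -0.252   0.3003] yaw 19.00 tilt [ 6.e-04  0.e+00 -1.e+00] q6 0.75
0.0239000529793499 [ 0.82165701 -1.1458505  -1.24810689]
```

Descending to just above the seat, checking, then setting it down.

Emit:
step_arm --commands '[{"x":-0.5,"y":1.2,"z":40,"roll":0,"jaw":255},{"x":-0.5,"y":1.2,"z":75,"roll":0,"jaw":255},{"x":-0.5,"y":1.2,"z":100,"roll":0,"jaw":255},{"x":-0.5,"y":1.2,"z":112,"roll":0,"jaw":255},{"x":-0.5,"y":1.2,"z":114,"roll":0,"jaw":255},{"x":-0.5,"y":1.2,"z":114,"roll":0,"jaw":255},{"x":-0.5,"y":1.2,"z":114,"roll":0,"jaw":255}]'

```text
clock: 21.32
position: [0.547, -0.2549, 0.1874]
ee_rot: [3.098, 0.516, 0.003]
wrist_force: [0.1, 0.7, -1.2]
opening: 0.0241
```

Run:
```python
from tgt import *
to(.5466,-.2534,.1794,18.9); print(manip.state()['opening'],manip.state()['wrist_force'])
```

```text
go x 0.1 y -1.5 z 8.0 roll 0.00 pos [ 0.547  -0.2549  0.1874] yaw 18.90 tilt [ 0.0021 -0.0011 -1.    ] q6 0.75
0.024079610199815717 [ 0.10102485  0.69006102 -1.22875421]
```

Emit:
step_arm --commands '[{"x":0,"y":-1.3,"z":4,"roll":0,"jaw":255},{"x":0,"y":-1.3,"z":7,"roll":0,"jaw":255},{"x":0,"y":-1.3,"z":7.8,"roll":0,"jaw":255},{"x":0,"y":-1.3,"z":7.8,"roll":0,"jaw":255},{"x":0,"y":-1.3,"z":7.8,"roll":0,"jaw":255},{"x":0,"y":-1.3,"z":7.8,"roll":0,"jaw":60},{"x":0,"y":-1.3,"z":7.8,"roll":0,"jaw":60},{"x":0,"y":-1.3,"z":7.8,"roll":0,"jaw":60},{"x":0,"y":-1.3,"z":7.8,"roll":0,"jaw":60},{"x":0,"y":-1.3,"z":7.8,"roll":0,"jaw":60},{"x":0,"y":-1.3,"z":7.8,"roll":0,"jaw":60}]'

```text
clock: 22.7
position: [0.5461, -0.2535, 0.178]
ee_rot: [3.099, 0.516, 0.0]
wrist_force: [-0.1, 0.3, -1.0]
opening: 0.067
```

Emit:
step_arm --commands '[{"x":0,"y":0,"z":-15,"roll":0,"jaw":0},{"x":0,"y":0,"z":-50,"roll":0,"jaw":0},{"x":0,"y":0,"z":-100,"roll":0,"jaw":0},{"x":0,"y":0,"z":-150,"roll":0,"jaw":0},{"x":0,"y":0,"z":-163,"roll":0,"jaw":0},{"x":0,"y":0,"z":-163,"roll":0,"jaw":0},{"x":0,"y":0,"z":-163,"roll":0,"jaw":0},{"x":0,"y":0,"z":-163,"roll":0,"jaw":0}]'

```text
clock: 23.7
position: [0.5459, -0.2534, 0.3387]
ee_rot: [-3.097, -0.515, 0.005]
wrist_force: [-0.3, 0.2, -1.0]
opening: 0.0877
```

Run:
```python
from meas import *
w=shot('wrist'); s=shot('scene'); H,S,V=hsvs(w); print(manip.state()['position'],yaw())
m,_,_=big(((H<8)|(H>172))&(S>150)&(V>225)&box(270,180,350,260)); c=np.argwhere(m).mean(0)[::-1]; print('handle top',c,onz(w,*c,.141)[:2]); print(rect(w,m,.141)[1])
# lid pad vs housing pad in the scene picture, and lid outline corners expected
from tgt import HC,ux,uy
H,S,V=hsvs(s)
for n,r,z in(('lid',.052,.068),('hous',.09,.054)):
    e=proj(s,[*(HC-r*ux),z])[0]; x,y=[int(v) for v in e]
    b,_,cc=big((abs(H-20)<8)&(S>100)&(V>110)&box(x-8,y-8,x+8,y+8)); print(n,e,cc,onz(s,*cc,z)[:2],HC-r*ux)
cv2.imwrite('pics/fin.png',np.vstack([cv2.resize(w['img'][100:260,180:420],(480,320)),cv2.resize(s['img'][180:330,180:420],(480,270))])[:,:,::-1])
```

```text
[ 0.54594833 -0.25340729  0.33951749] 18.898159040295393
handle top [312.53384175 223.04480458] [ 0.54721324 -0.25401243]
((547.1257934570312, -254.0152587890625), (22.899517059326172, 21.749801635742188), 18.961685180664062)
lid [334.16041038 227.16935284] [333.64102564 226.92307692] [ 0.55320057 -0.0287917 ] [ 0.55433664 -0.02829314]
hous [320.69371369 220.3491009 ] [320.08571429 220.31428571] [ 0.51609103 -0.03610485] [ 0.51695257 -0.0351072 ]
```

View pics/fin.png

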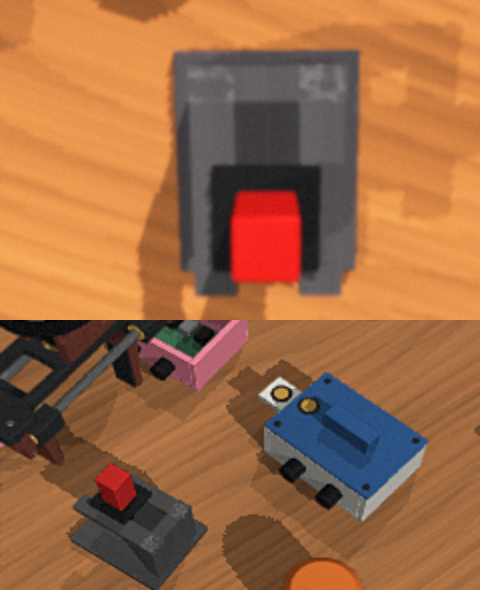

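The probe hangs square in the stand with its handle top within 1 mm of the start. The lid is still flush, with a pad spacing of 37.8 mm against 38 expected. Handing in.

```bash
python3 -c "
from cell import manip
print(manip.sign_off(), manip.state()['clock'])"
```

```text
the job is handed in; nothing more can be done
the job is handed in; nothing more can be done
```

The lid is on the aluminium housing, both brass pads have been touched with the red probe, and the probe is back in its stand. I handed the job in at about 24 s of the 72 s allowed; sign-off gives no verdict.

- **Lid:** After release, its measured centre was within about 0.2 mm of the housing's and its turn within 0.3° (limits 4 mm and 0.06 rad). The brass pads are at the same end. After the probing, the two pads measured 37.8 mm apart, against 38 mm nominal.
- **Probe touches:** Each press moved the wrist force by about 2–3 N, and scene crops showed the tip on each pad. The clock advanced more than 0.5 s during each hold.
- **Probe return:** It hangs upright with its handle top within about 1 mm of where it started, and the gripper is open and clear above it.

**Disagreements:**
- The wrist camera read about 1.2 mm off sideways compared with the jaw centre. I corrected for that when placing the lid and probing.
- The two readings of the lid's position along the gripper differed by 0.7 mm, so I used a value between them.
- The final scene-camera pad positions sat about 1.3 mm off the positions I had worked out, which is within the stated 2 mm calibration.

I did not measure the bystanders again at the end. No move went near them, apart from the wrench beside the lid pickup, and the later views showed nothing shifted.

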